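# Trim the centrifuge-bucket balance level and hold it

### The arm

A 6-joint arm with a two-finger parallel gripper is mounted at the origin on the work surface. World frame = base frame: x ahead of the robot, y to its left, z up, the work surface at z = 0. Lengths are in m, angles in rad, forces in N, time in s.
With the tool pointing down it reaches from about 0.35 to 0.775 m from the base axis. Payload 5.5 kg.
Tool frame: the origin (TCP) lies on the centre line of the jaws, within the pads' length; the fingertips stand 11 mm ahead of it and the grasp point (between the pads) lies 8 mm behind it; z points along the fingers, y is the line along which they close (so a half turn about z gives the same grasp; the last joint's range is limited). The gripper opens to 85 mm and grips with 20 to 120 N. Pads are 22 mm wide; open, the fingers measure 114 mm over their backs; the gripper's body (76 mm by 85 mm) begins 54 mm behind the grasp point. The pads swing forward as they close: fully open they stand 13 mm farther back than shut.
Start: joints at [1.071, 0.313, 0.046, 1.304, 0, 1.431], TCP at [0.202, 0.538, 0.242] pointing down, gripper open.
Joint ranges: [-2.76, 2.76], [-0.86, 1.69], [-1.03, 1.26], [-2.2, 2.34], [-1.47, 1.5], [-3.14, 3.14]. Speed limits (rad/s): [2.57, 2.57, 3.14, 3.14, 3.14, 3.14].

### API

Orientations are given as a unit quaternion [w, x, y, z].
In Python, from workcell import env, viewer, order, models gives the robot as it stands.
- The arm moves only by the tool drive_tool, never from a script. Its argument "series" is a list that holds one entry, the list of rows, each a list of 6 numbers: the shift along the tool's x, y, z each as a share of 120 mm, from -1 to 1, then the turn, a rotation vector about the tool's x, y, z each as a share of 180 degrees, from -1 to 1. A call has 1 to 20 rows; each row shifts and turns the commanded pose from where the row before left it, along the tool's axes as they then stand; what a row does not reach is not made up. A row lasts 1/8 s, in which the tool goes at most 62.5 mm and 10.7 degrees, less where a joint would pass 70% of its speed; a pose out of reach is approached as far as the arm can. A call with a number of a shift or a turn outside -1 to 1 is refused whole. A call with a gripper value outside its range is refused whole. "jaw" is the opening, from -1 (shut) to 1 (fully open), set as the call begins (left out, the last holds). The fingers move at their own pace and stop on an object; "grip_force" is the grip in N (left out, the last holds). Time passes only in rows, so rows that do not move let the fingers close. It gives the time, the measured TCP pose, the force, the opening and the grip force at its end, in the units of the state.
- env.get_state(): the state, without advancing time (a new reading comes with each control period).
- viewer.read_camera(name): name is "scene" or "side" or "wrist"; returns the picture (480x640x3 uint8, red, green, blue); there is no depth.
- viewer.camera_info(name): a dict with "intrinsics" (3x3 intrinsics, pixels), "R" (3x3) and "t" (3): a world point X has camera coordinates R X + t; the wrist camera has in their place "T_tool_cam" (4x4, takes a point from camera to tool coordinates, whose origin is the TCP and whose axes are the flange's). Camera axes: x right, y down, z forward; pixel columns grow to the right and rows downward; lengths in m; the calibration is good to about 2 mm. A picture is of the moment at which its call begins: read the wrist's pose just before it. camera_info takes no time and is no camera call.
- order.hand_in(): hands the job in; it is judged then, once.
Trained networks look in the newest picture that a camera, given by its name, has taken for a name from the list of things; names that differ only in an ending like _2 or _b are one class to them, and where a whole thing is asked for, a point or a joint stands for the part that bears it (a point fixed in the world has none). Each returns a list of dicts, best first, with "score" (0 to 1); they miss things now and then, are a little off and sometimes report something else, mostly with a low value. They report only what shows in the picture. A call takes as long as a camera call.
- models.silhouettes(label, camera): "region" (480x640 bool, what is visible of it) and "location" ([column, row] in pixels, amid what is visible of it).
The state is a dict: "clock": time; "joint_pos": joint angles; "qvel": joint speeds; "tau": joint torques, N m; "tcp_pos": TCP position; "orientation": TCP orientation; "wrist_force": force on the tool from outside, world axes, zero at the start; "ft_torque": the same for the moment, N m; "finger_gap": finger opening in m; "grip_force": force on a finger pad.
Only numpy, scipy, OpenCV 4.12 (cv2) and the standard library are available. Lean on these libraries where they do the work, as an engineer would, in place of code of your own. Each camera call takes 0.05 s, during which the arm holds its last target. There are 200 camera calls.

### The job

Two centrifuge buckets stand on a top-heavy bucket balance that has tipped to its left stop. Working only with the trim knob, bring the beam up and keep its pointer between the two pins of the scale for at least 8 seconds without a break, never letting it tip over to the other stop; do not touch the beam or buckets, and leave the other things on the bench alone. The program finishes while the gripper still holds the trim knob, and with the hand then still the beam must stay well clear of both stops for one more second.

Things in the scene. Friction and masses are not known exactly. Their poses are not given: they have to be found in the camera images.
- balance: Fixed bucket balance. Base plate 290 x 360 mm, 30 mm high. Origin on the bench under the pivot; own x away from the robot, y along the beam to the robot's left, z up. Base from x -200 to +90 mm. Beam in the plane x = 0, its parts within 45 mm of it. Trim track along y at x -150 mm, top at z 48 mm. Column and scale reach z 345 mm at x -36 to +4. Nothing stands over the track.
- pivot (a point): Point on the beam's pivot axis (along the balance's x), z 160 mm. Loaded beam: moment of inertia about 0.036 kg m2, viscous damping about 0.12 N m s/rad, no dry friction. Top-heavy: its weight tips it further with about 0.37 N m per rad of tilt, the trim spring brings it back with only 0.25, so with the knob still it falls to one stop or the other (time constant about 1.2 s).
- tilt (a joint): Angle of the beam (rad). 0 = level, pointer midway between the pins; positive = left (+y) bucket up. Stops at -0.25 (left bucket down, where it starts) and +0.25. The pointer is between the pins from -0.09 to +0.09. Imbalance of the buckets pushes it towards negative with an unknown 0.05 to 0.23 N m.
- trim (a joint): Position of the trim slide (m), positive to +y of the balance (robot's left), travel -0.085 to +0.175; starts near -0.03. Moving to +y raises the left bucket: a soft coil spring gives the beam a torque 17.5 * 0.12 * (trim - 0.12 * tilt) N m. The level balance position is unknown, about 0.02 to 0.11; the beam leaves its stop about 15 mm beyond it.
- trim_grip (a point): Centre of the upright trim knob at grip height. Grey block 32 mm in x, 24 mm in y (the sliding direction), top 21 mm above this point; the black slide under it, 44 x 40 mm, has its top 24 mm below this point. It is at x -150, y trim - 45, z 85 mm in the balance's frame. Grip from above, fingers closing along y of the balance.
- trim_knob: The same trim knob; origin 36 mm under trim_grip, on the track. The slide has about 2.5 N of dry friction and stays where it is left; slide and knob weigh 0.15 kg.
- pointer_tip (a point): Tip of the thin upright pointer, 167 mm above the pivot, moves with the beam.
- window (a point): Fixed point on the scale midway between the two pins, 170 mm above the pivot; the pins are 4 mm thick, 36 mm apart, level with the pointer's tip when seen from the front and just above it.
- crossbar: The beam: aluminium bar 400 mm long with a round pan 90 mm wide, 170 mm either side of the pivot, the upright pointer and a tail below; origin on the pivot; y along the bar. Mass 0.4 kg. Not to be touched.
- bucket_full: Blue centrifuge bucket, 78 mm wide, 72 mm high, with six yellow-capped tubes on top (98 mm in all), fixed in the left (+y) pan, origin under its centre. Nominal 0.50 kg, varies by about 10 percent. Not to be touched.
- bucket_light: Same bucket with three tubes, in the right (-y) pan; nominal 0.42 kg. Not to be touched.
- tube_rack: Bystander: blue tube rack 80 x 200 mm, 104 mm high with yellow-capped tubes. Origin under its centre.
- reagent: Bystander: amber bottle, 72 mm wide, 150 mm high. Origin under its centre.
- jar: Bystander: white jar, 70 mm wide, 80 mm high. Origin under its centre.
- tip_box: Bystander: grey box with clear lid, 89 x 124 mm, 67 mm high. Origin under its centre.

How it is judged:
On the way:
1. the pointer is kept between the pins for 8 s by the held trim knob (value of joint tilt between -0.09 and 0.09 rad and contact force between the fingers and trim_knob above 0.5 N), for 8 s.
At the end, for the whole second after the job is handed in: The beam is clear of both stops (tilt within 0.15 rad of level) through the last second, with the fingers still on the trim knob (more than 0.5 N) and the hand still (value of joint tilt between -0.15 and 0.15 rad and contact force between the fingers and trim_knob above 0.5 N); the arm keeps its last pose, push and grip.
It fails at once if the beam tips over towards the other stop (tilt above 0.2 rad) (value of joint tilt above 0.2 rad).
It fails at once if the robot touches the beam or a bucket (contact force between any of the arm, the fingers and crossbar above 1 N or contact force between any of the arm, the fingers and bucket_full above 1 N or contact force between any of the arm, the fingers and bucket_light above 1 N).
It fails at once if a bystander is moved by more than 30 mm (distance of any of tube_rack, reagent, jar, tip_box from where it was at the start of the episode above 0.03 m).
It also fails if it takes over 58 s, if anything falls off the work surface, if the arm or the gripper's body presses on something with over 40 N, if the wrist force passes 120 N, or if a joint passes its speed limit or range.

## Working session

There is one attempt and no reset: what is moved stays moved. The work goes in short steps, Python scripts to look and compute and a tool call to move; the robot and the scene stay as the last step left them, time stands still between calls to the robot, and variables do not carry over. Pictures are saved under pics/ and viewed, at most 10 in all, crops included, and the job is handed in when it is done.

Besides the shell and the picture viewer there is one more tool, called after "Emit:" as name([rows], argument=value, ...), one row to a line, values as JSON. drive_tool: Moves the arm, as the interface text tells. Its arguments: {"type":"object","properties":{"series":{"type":"array"},"jaw":{"type":"number"},"grip_force":{"type":"number"}},"required":["series"]}

```bash
ls; mkdir -p pics; cat > h.py <<'E'
from workcell import env, viewer, order, models
import numpy as np, cv2
def info(c):
    i=viewer.camera_info(c); return [np.array(i[k]) for k in ("intrinsics","R","t")]
def ray(c,p):
    K,R,t=info(c); d=R.T@np.linalg.inv(K)@np.array([p[0],p[1],1.]); return -R.T@t, d
def onplane(c,p,z):
    o,d=ray(c,p); return o+d*(z-o[2])/d[2]
def proj(c,X):
    K,R,t=info(c); q=K@(R@np.array(X)+t); return q[:2]/q[2]
E
python3 - <<'E'
from h import *
s=env.get_state(); print(s['clock'],s['tcp_pos'],s['orientation'])
for c in("scene","side"):
    im=viewer.read_camera(c); cv2.imwrite(f"pics/{c}0.png",im[...,::-1])
    print(c,*[np.round(a,3).tolist() for a in info(c)])
    for l in("trim_knob","trim_grip","pointer_tip","window","balance","pivot"):
        try: print(l,[(round(d['score'],2),np.round(d['location']).tolist(),int(d['region'].sum())) for d in models.silhouettes(l,c)[:3]])
        except Exception as e: print(l,e)
E
```

```text
pics
0.0 [0.20222508 0.53774523 0.24140077] [-2.82207181e-04  1.78951597e-01  9.83857451e-01 -8.73653006e-04]
scene [[479.262, 0.0, 316.506], [0.0, 479.262, 238.78], [0.0, 0.0, 1.0]] [[-0.607, 0.795, 0.015], [0.519, 0.411, -0.75], [-0.602, -0.447, -0.661]] [0.342, -0.131, 1.598]
trim_knob [(0.67, [326.0, 300.0], 17059)]
trim_grip [(0.58, [314.0, 255.0], 103)]
pointer_tip [(0.69, [338.0, 284.0], 4591)]
window [(0.86, [325.0, 303.0], 16740)]
balance [(0.68, [327.0, 302.0], 16975)]
pivot [(0.95, [325.0, 302.0], 16964)]
side [[563.263, 0.0, 318.062], [0.0, 563.263, 240.077], [0.0, 0.0, 1.0]] [[0.974, -0.224, -0.017], [-0.178, -0.725, -0.666], [0.137, 0.651, -0.746]] [-0.567, 0.225, 1.371]
trim_knob [(0.64, [287.0, 287.0], 255)]
trim_grip [(0.64, [284.0, 290.0], 249)]
pointer_tip [(0.87, [345.0, 234.0], 3325)]
window [(0.98, [308.0, 263.0], 16032)]
balance [(0.79, [312.0, 265.0], 16216)]
pivot [(0.76, [310.0, 261.0], 15675)]
```

View pics/scene0.png

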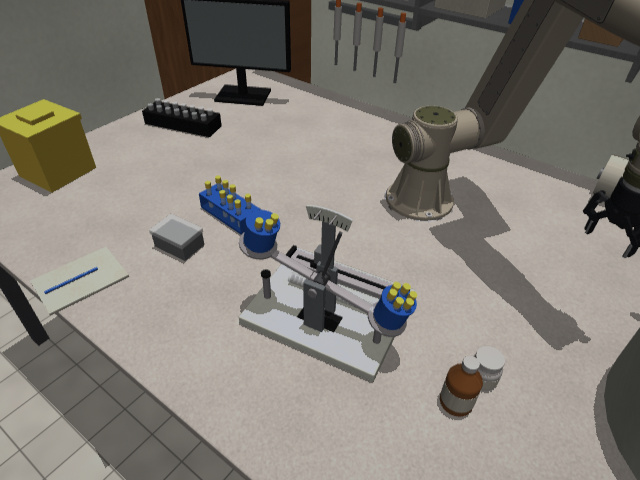

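View pics/side0.png

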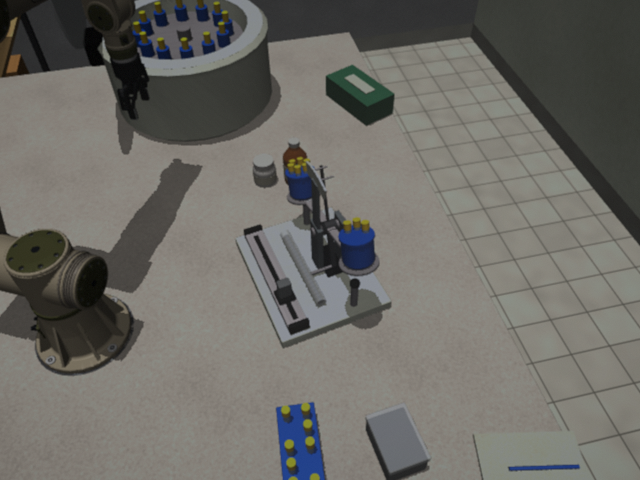

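Scene: the balance is at about (325,300) with its beam left-down (blue bucket at 395,305). Side: base corners are near (238,240), (285,340) and (388,302), and the knob is at (285,290). I'll enlarge both to read the corners.

```bash
python3 - <<'E'
import cv2,numpy as np
a=cv2.imread("pics/side0.png")[190:350,225:405]; b=cv2.imread("pics/scene0.png")[195:385,230:430]
a=cv2.resize(a,(400*180//180*1,int(160*400/180)),interpolation=cv2.INTER_CUBIC)
b=cv2.resize(b,(400,380),interpolation=cv2.INTER_CUBIC)
o=np.zeros((380,800,3),np.uint8); o[:a.shape[0],:400]=a; o[:,400:]=b
cv2.imwrite("pics/crop.png",o)
E
```

```text
(no output)
```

View pics/crop.png

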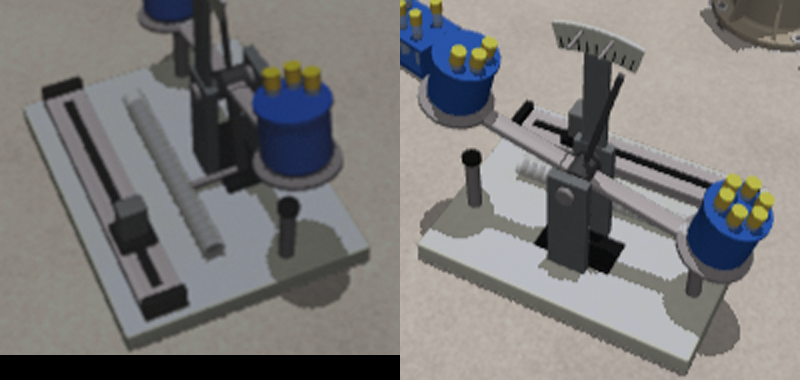

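Base-top corners, full-image pixels. Side: (236,239.5), (283.5,341.7), (390.5,302.5). Scene: (239,317.5), (375,375). Next I fit the balance pose.

```bash
cat >> h.py <<'E'
def T(p,X):
    c,s=np.cos(p[2]),np.sin(p[2]); return np.array([p[0]+c*X[0]-s*X[1],p[1]+s*X[0]+c*X[1],X[2]])
E
python3 - <<'E'
from h import *
from scipy.optimize import least_squares
obs=[("side",(-.2,.18,.03),(236.2,239.5)),("side",(-.2,-.18,.03),(283.5,341.7)),("side",(.09,-.18,.03),(390.5,302.5)),
("scene",(.09,-.18,.03),(239,317.5)),("scene",(.09,.18,.03),(375,375))]
f=lambda p:np.concatenate([proj(c,T(p,X))-q for c,X,q in obs])
r=least_squares(f,[.6,0,0]);p=r.x;print(p,np.round(r.fun,1))
# knob: along track x=-.15, knob top center z=.106; side crop top approx (131,206)->
q=np.array([225+131/2.222,190+205/2.222])
g=lambda y:proj("side",T(p,(-.15,y[0],.106)))-q
k=least_squares(g,[-.07]);print("knob y",k.x,k.fun,T(p,(-.15,k.x[0],.085)))
import json;json.dump(list(p),open("pose.json","w"))
s=env.get_state()
from scipy.spatial.transform import Rotation as Ro
w=s['orientation'];R=Ro.from_quat([w[1],w[2],w[3],w[0]]).as_matrix();print(np.round(R,3))
for c in("scene","side"):
    K,Rc,t=info(c);print(c,"cam at",-Rc.T@t, [np.round(proj(c,T(p,X))) .tolist() for X in((0,0,.33),(-.15,-.075,.085),(0,.17,.16))])
E
```

```text
[0.62385951 0.05565832 0.18793987] [-2.  -1.7 -1.1  0.9  1.9 -2.1 -1.4 -1.1 -0.4  0. ]
knob y [-0.07375859] [-0.25229973  0.12707271] [ 0.49028155 -0.04482679  0.085     ]
[[-0.936  0.352  0.   ]
 [ 0.352  0.936  0.   ]
 [-0.     0.    -1.   ]]
scene cam at [1.23736256 0.49690538 0.95293455] [[322.0, 223.0], [320.0, 254.0], [391.0, 307.0]]
side cam at [ 0.40471566 -0.8572655   1.16378328] [[328.0, 174.0], [284.0, 288.0], [302.0, 184.0]]
```

Emit:
drive_tool([
  [[0, 0, 0, 0, 0, -0.058], [0, 0, 0, 0, 0, -0.058], [0, 0, 0, 0, 0, -0.058], [-0.12, -0.435, 0, 0, 0, 0], [-0.12, -0.435, 0, 0, 0, 0], [-0.12, -0.435, 0, 0, 0, 0], [-0.12, -0.435, 0, 0, 0, 0], [-0.12, -0.435, 0, 0, 0, 0], [-0.12, -0.435, 0, 0, 0, 0], [-0.12, -0.435, 0, 0, 0, 0], [-0.12, -0.435, 0, 0, 0, 0], [-0.12, -0.435, 0, 0, 0, 0], [-0.12, -0.435, 0, 0, 0, 0], [-0.12, -0.435, 0, 0, 0, 0], [-0.12, -0.435, 0, 0, 0, 0], [0, 0, 0, 0, 0, 0]],
], jaw=1, grip_force=40)

```text
clock: 2.7
tcp_pos: [0.4901, -0.0484, 0.242]
orientation: [0.0, -0.091, 0.996, -0.0]
wrist_force: [0.5, 0.5, 0.5]
finger_gap: 0.0855
grip_force: 0.0
```

```bash
cat >> h.py <<'E'
import json
from scipy.spatial.transform import Rotation as Ro
def Rt(s):
    w=s['orientation']; return Ro.from_quat([w[1],w[2],w[3],w[0]]).as_matrix()
E
python3 - <<'E'
from h import *
p=json.load(open("pose.json")); s=env.get_state(); R=Rt(s)
print(s['clock'],s['tcp_pos'],s['joint_pos'],np.degrees(np.arctan2(R[1,1],R[0,1]))-90-np.degrees(p[2]),R[2])
i=viewer.camera_info("wrist");M=np.array(i["T_tool_cam"]);K=np.array(i["intrinsics"])
im=viewer.read_camera("wrist");cv2.imwrite("pics/w1.png",im[...,::-1])
X=T(p,(-.15,-.0738,.106)); d=R.T@(X-s['tcp_pos']); print("tool delta knobtop",d)
c=M[:3,:3].T@(d-M[:3,3]);q=K@c;print("pred",q[:2]/q[2],c)
for l in("trim_knob","trim_grip"):print([(e['score'],e['location'],e['region'].sum()) for e in models.silhouettes(l,"wrist")[:2]])
E
```

```text
2.7 [ 0.49011295 -0.0483723   0.24197565] [-2.61333087e-01  1.52994703e-01 -1.61912864e-01  1.25503368e+00
 -3.46077628e-04 -4.43107160e-01] -0.35329474550365525 [-6.24122197e-04 -6.79270345e-04 -9.99999575e-01]
tool delta knobtop [-0.00072215  0.00350757  0.13597378]
pred [317.48329564 233.5905048 ] [ 0.00507423 -0.00575915  0.27562146]
[(0.71, [313.5, 230.8], np.int64(1293)), (0.42, [371.7, 263.2], np.int64(69161))]
[(0.77, [313.5, 225.7], np.int64(1328))]
```

View pics/w1.png

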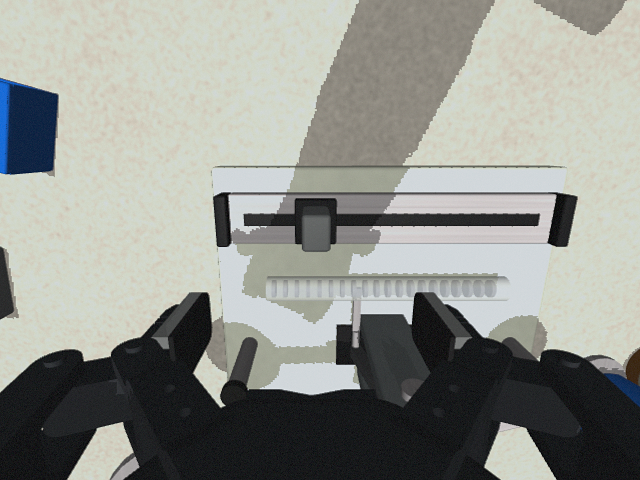

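Wrist view: the knob top is centred near (315,230), 2 px left and 3.5 px above the prediction. The track runs parallel to the image rows, so the yaw is good. Descend with a 2 mm correction, then grip.

Emit:
drive_tool([
  [[0.012, 0.02, 0, 0, 0, 0], [0, 0, 0.3, 0, 0, 0], [0, 0, 0.3, 0, 0, 0], [0, 0, 0.3, 0, 0, 0], [0, 0, 0.3, 0, 0, 0], [0, 0, 0.14, 0, 0, 0], [0, 0, 0, 0, 0, 0]],
], jaw=0.2)

```text
clock: 3.72
tcp_pos: [0.4852, -0.0416, 0.0806]
orientation: [-0.001, -0.094, 0.996, 0.001]
wrist_force: [0.3, -0.5, 0.2]
finger_gap: 0.0512
grip_force: 0.0
```

Emit:
drive_tool([
  [[0, 0, 0, 0, 0, 0], [0, 0, 0, 0, 0, 0], [0, 0, 0, 0, 0, 0], [0, 0, 0, 0, 0, 0], [0, 0, 0, 0, 0, 0], [0, 0, 0, 0, 0, 0]],
], jaw=-1, grip_force=40)

```text
clock: 4.47
tcp_pos: [0.4877, -0.0432, 0.0829]
orientation: [0.001, -0.093, 0.996, -0.0]
wrist_force: [-0.8, 0.6, 7.0]
finger_gap: 0.0236
grip_force: 41.2
```

```bash
cat > look.py <<'E'
from h import *
def meas(save=None):
    im=viewer.read_camera("scene")
    if save: cv2.imwrite(save,im[...,::-1])
    return im
if __name__=="__main__":
    im=meas("pics/s1.png"); s=env.get_state(); print(s['clock'],s['tcp_pos'],s['finger_gap'],s['grip_force'],s['wrist_force'])
    o=cv2.resize(im[190:345,225:440,::-1],None,fx=3.7,fy=3.7,interpolation=cv2.INTER_CUBIC); cv2.imwrite("pics/c1.png",o)
    p=json.load(open("pose.json"))
    for th in(-.25,0,.25):
        f=lambda y,z:np.round(proj("scene",T(p,(0,y*np.cos(th)-z*np.sin(th),.16+y*np.sin(th)+z*np.cos(th)))),1)
        print(th,"tip",f(0,.167),"ends",f(.2,0),f(-.2,0), "buckets",f(.17,.05),f(-.17,.05))
E
python3 look.py
```

```text
4.525 [ 0.48768289 -0.04316146  0.08291001] 0.02332226115714279 41.17340683937073 [-1.69692271  0.7553487   6.01728485]
-0.25 tip [340.7 232.2] ends [398.8 325.4] [246.9 238.3] buckets [394.8 306.2] [261.  230.2]
0 tip [322.4 224.1] ends [404.5 311.9] [246.4 252.9] buckets [394.1 291.3] [255.6 241.2]
0.25 tip [304.6 220.2] ends [404.9 295.4] [250.1 268.2] buckets [388.4 275. ] [254.3 253.9]
```

View pics/c1.png

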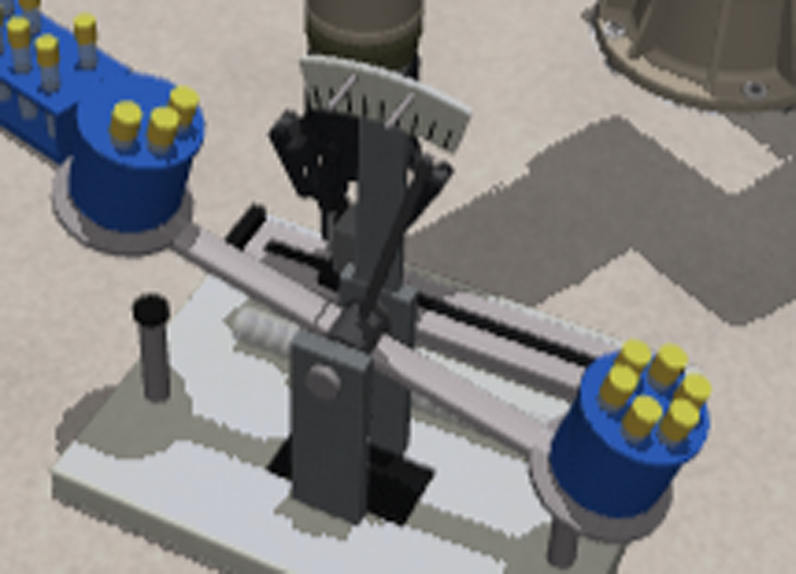

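Knob gripped: gap 23 mm, 41 N. In the crop the left bucket is unobstructed at about (395,305) in the full image and the beam is down-left. I'll build a tilt tracker plus estimator/planner, and start sliding to +y.

```bash
cat > est.py <<'E'
import sys,os
from h import *
from scipy.optimize import least_squares, lsq_linear
p=json.load(open("pose.json")); ey=np.array([-np.sin(p[2]),np.cos(p[2]),0])
def pred(th,h=.04):
    y=.17; return proj("scene",T(p,(0,y*np.cos(th)-h*np.sin(th),.16+y*np.sin(th)+h*np.cos(th))))
G=np.linspace(-.3,.3,121); PR=np.array([pred(t)[1] for t in G])
def step(th,w,e,dt):
    w+=dt*(-.12*w+.118*th+2.1*e)/.036; th+=dt*w
    if th<-.25: th,w=-.25,max(w,0)
    return th,w
L=json.load(open("log.json")) if os.path.exists("log.json") else []
rows=np.array([float(a) for a in sys.argv[1:]])*.12
s=env.get_state(); im=viewer.read_camera("scene").astype(int)
m=(im[...,2]-im[...,0]>50); m[:,:350]=0; m[:,440:]=0; m[:235]=0; m[345:]=0
n,_,st,cen=cv2.connectedComponentsWithStats(m.astype(np.uint8)); k=1+np.argmax(st[1:,4]); row=cen[k][1]
u=float(np.dot(s['tcp_pos'],ey))
if L: row0,u0,c0=L[0]['row'],L[0]['u_abs'],L[0]['t']
else: row0,u0,c0=row,u,s['clock']
th=float(np.interp(-(row-row0+pred(-.25)[1]),-PR,G))
# trim path since the last look: rows end at this measured position; before them the arm stood
t=s['clock']; tp=[t-.125*(len(rows)-i) for i in range(len(rows)+1)]
up=[u-u0-rows[i:].sum() for i in range(len(rows)+1)]
L.append(dict(t=t,row=row,u_abs=u,u=u-u0,th=th,tp=tp,up=up)); json.dump(L,open("log.json","w"))
TP=np.concatenate([l['tp'] for l in L]);UP=np.concatenate([l['up'] for l in L])
W=L[-9:]
def sim(x):
    a,w,t0=x; out=[a]; dt=1/80
    for A,B in zip(W[:-1],W[1:]):
        N=max(1,round((B['t']-A['t'])/dt)); d=(B['t']-A['t'])/N
        us=np.interp(A['t']+d*(np.arange(N)+.5),TP,UP)
        for q in us: a,w=step(a,w,q-t0,d)
        out.append(a)
    return np.array(out),a,w
res=lambda x:np.concatenate([(sim(x)[0]-[l['th'] for l in W])/.004,[x[1]/(.01 if len(L)<=9 else .3),(x[2]-.095)/.03]])
r=least_squares(res,[W[0]['th'],0,.1 if len(L)<10 else .095],diff_step=1e-4)
_,a,w=sim(r.x); t0=r.x[2]
# plan: 20 rows, first 2..4 to be used
N=20
def roll(du):
    x,v,e,o=a,w,u-u0-t0,[]
    for d in du:
        for j in range(10):
            e+=d/10; v+=.0125*(-.12*v+.118*x+2.1*e)/.036; x+=.0125*v
        o+=[x]
    return np.array(o+[3*x+3*v])
z=np.zeros(N); b=roll(z); A=np.array([roll(z+.01*(np.arange(N)==i))-b for i in range(N)]).T/.01
pl=lsq_linear(np.vstack([A,np.eye(N)*25]),np.concatenate([-b,z]),(-.008,.008)).x
print(f"t={t:.2f} th={th:.3f} fit th={a:.3f} w={w:.3f} u={1000*(u-u0):.1f}mm t0={1000*t0:.1f} px={st[k][4]} z={s['tcp_pos'][2]:.3f} F={np.round(s['wrist_force'],1)} gf={s['grip_force']:.0f}")
print("still:",np.round(b[[3,7,11]],3),"plan shares",np.round(pl[:6]/.12,3))
E
python3 est.py
```

```text
t=4.53 th=-0.250 fit th=-0.250 w=0.000 u=0.0mm t0=95.0 px=907 z=0.083 F=[-1.7  0.8  6. ] gf=41
still: [-0.788 -1.951 -3.727] plan shares [0.067 0.067 0.067 0.067 0.067 0.067]
```

Emit:
drive_tool([
  [[0, 0.1, 0, 0, 0, 0], [0, 0.1, 0, 0, 0, 0], [0, 0.1, 0, 0, 0, 0], [0, 0.1, 0, 0, 0, 0]],
])

```text
clock: 5.08
tcp_pos: [0.4791, 0.0033, 0.0829]
orientation: [0.001, -0.093, 0.996, -0.001]
wrist_force: [0.2, -4.6, 4.1]
finger_gap: 0.0238
grip_force: 40.9
```

```bash
python3 est.py .1 .1 .1 .1
```

```text
t=5.08 th=-0.250 fit th=-0.250 w=0.000 u=47.2mm t0=95.0 px=906 z=0.083 F=[ 0.2 -4.6  4.1] gf=41
still: [-0.555 -1.214 -2.222] plan shares [0.067 0.067 0.067 0.067 0.067 0.067]
```

Emit:
drive_tool([
  [[0, 0.06, 0, 0, 0, 0], [0, 0.06, 0, 0, 0, 0], [0, 0, 0, 0, 0, 0]],
])

```text
clock: 5.5
tcp_pos: [0.4764, 0.018, 0.0829]
orientation: [0.002, -0.093, 0.996, -0.0]
wrist_force: [-0.6, 0.1, 5.8]
finger_gap: 0.0235
grip_force: 41.1
```

```bash
python3 est.py .06 .06 0
```

```text
t=5.50 th=-0.251 fit th=-0.250 w=0.000 u=62.2mm t0=95.0 px=908 z=0.083 F=[-0.6  0.1  5.8] gf=41
still: [-0.481 -0.98  -1.743] plan shares [0.067 0.067 0.067 0.067 0.067 0.067]
```

Emit:
drive_tool([
  [[0, 0.04, 0, 0, 0, 0], [0, 0.03, 0, 0, 0, 0], [0, 0, 0, 0, 0, 0], [0, 0, 0, 0, 0, 0]],
])

```text
clock: 6.05
tcp_pos: [0.475, 0.0258, 0.0829]
orientation: [0.002, -0.093, 0.996, -0.001]
wrist_force: [-0.2, -1.8, 6.1]
finger_gap: 0.0234
grip_force: 41.1
```

```bash
python3 est.py .04 .03 0 0
```

```text
t=6.05 th=-0.251 fit th=-0.250 w=0.000 u=70.1mm t0=95.0 px=907 z=0.083 F=[-0.2 -1.8  6.1] gf=41
still: [-0.442 -0.857 -1.492] plan shares [0.067 0.067 0.067 0.067 0.067 0.067]
```

Emit:
drive_tool([
  [[0, 0.03, 0, 0, 0, 0], [0, 0.02, 0, 0, 0, 0], [0, 0, 0, 0, 0, 0], [0, 0, 0, 0, 0, 0]],
])

```text
clock: 6.6
tcp_pos: [0.4739, 0.0315, 0.0829]
orientation: [0.002, -0.093, 0.996, -0.001]
wrist_force: [-0.4, -3.1, 6.6]
finger_gap: 0.0237
grip_force: 41.0
```

```bash
python3 est.py .03 .02 0 0
```

```text
t=6.60 th=-0.250 fit th=-0.250 w=0.000 u=75.9mm t0=95.0 px=907 z=0.083 F=[-0.4 -3.1  6.6] gf=41
still: [-0.413 -0.766 -1.306] plan shares [0.067 0.067 0.067 0.067 0.067 0.067]
```

Emit:
drive_tool([
  [[0, 0.03, 0, 0, 0, 0], [0, 0.02, 0, 0, 0, 0], [0, 0, 0, 0, 0, 0], [0, 0, 0, 0, 0, 0]],
])

```text
clock: 7.15
tcp_pos: [0.4728, 0.0374, 0.0829]
orientation: [0.002, -0.093, 0.996, -0.001]
wrist_force: [-1.0, -3.6, 5.8]
finger_gap: 0.0236
grip_force: 41.0
```

```bash
python3 est.py .03 .02 0 0
```

```text
t=7.15 th=-0.239 fit th=-0.250 w=0.000 u=81.9mm t0=95.0 px=909 z=0.083 F=[-1.  -3.6  5.8] gf=41
still: [-0.384 -0.673 -1.114] plan shares [0.067 0.067 0.067 0.067 0.067 0.066]
```

Lifting. The fit needs multiple starts, so I'll fix that and take the next look.

Emit:
drive_tool([
  [[0, 0, 0, 0, 0, 0], [0, 0, 0, 0, 0, 0]],
])

```text
clock: 7.45
tcp_pos: [0.4728, 0.0374, 0.0829]
orientation: [0.002, -0.093, 0.996, -0.001]
wrist_force: [-0.0, -2.5, 6.0]
finger_gap: 0.0236
grip_force: 41.0
```

```bash
python3 - <<'E'
s=open("est.py").read()
s=s.replace("r=least_squares(res,[W[0]['th'],0,.1 if len(L)<10 else .095],diff_step=1e-4)",
"r=min((least_squares(res,[W[0]['th'],0,q],x_scale=[.01,.01,.003]) for q in (.05,.057,.064,.071,.08)),key=lambda r:r.cost)")
s=s.replace('print("still','print("resid",np.round(.004*r.fun[:len(W)][-4:],3));print("still')
open("est.py","w").write(s)
E
python3 est.py 0 0
```

```text
t=7.45 th=-0.212 fit th=-0.213 w=0.091 u=81.9mm t0=63.2 px=908 z=0.083 F=[-0.  -2.5  6. ] gf=41
resid [ 0.001  0.     0.002 -0.001]
still: [-0.156 -0.069  0.059] plan shares [ 0.023  0.005 -0.007 -0.015 -0.02  -0.022]
```

Emit:
drive_tool([
  [[0, 0.02, 0, 0, 0, 0], [0, 0.005, 0, 0, 0, 0], [0, -0.005, 0, 0, 0, 0]],
])

```text
clock: 7.88
tcp_pos: [0.4723, 0.0401, 0.0829]
orientation: [0.002, -0.093, 0.996, -0.0]
wrist_force: [0.3, 0.4, 6.9]
finger_gap: 0.0234
grip_force: 41.1
```

```bash
python3 est.py .02 .005 -.005
```

```text
t=7.88 th=-0.155 fit th=-0.156 w=0.173 u=84.7mm t0=63.1 px=914 z=0.083 F=[0.3 0.4 6.9] gf=41
resid [ 0.     0.003  0.001 -0.001]
still: [-0.046  0.12   0.367] plan shares [-0.022 -0.025 -0.025 -0.023 -0.021 -0.018]
```

Emit:
drive_tool([
  [[0, -0.025, 0, 0, 0, 0], [0, -0.025, 0, 0, 0, 0], [0, -0.025, 0, 0, 0, 0]],
])

```text
clock: 8.3
tcp_pos: [0.4739, 0.0319, 0.0829]
orientation: [0.002, -0.093, 0.996, 0.0]
wrist_force: [-1.1, 1.5, 6.9]
finger_gap: 0.0235
grip_force: 41.2
```

```bash
python3 est.py -.025 -.025 -.025
```

```text
t=8.30 th=-0.069 fit th=-0.071 w=0.192 u=76.3mm t0=63.0 px=922 z=0.083 F=[-1.1  1.5  6.9] gf=41
resid [ 0.003  0.001  0.001 -0.001]
still: [0.027 0.158 0.351] plan shares [-0.034 -0.028 -0.022 -0.017 -0.012 -0.008]
```

Emit:
drive_tool([
  [[0, -0.035, 0, 0, 0, 0], [0, -0.03, 0, 0, 0, 0], [0, -0.02, 0, 0, 0, 0]],
])

```text
clock: 8.72
tcp_pos: [0.4757, 0.0219, 0.0829]
orientation: [0.001, -0.093, 0.996, 0.0]
wrist_force: [-0.8, 1.6, 7.2]
finger_gap: 0.0236
grip_force: 41.1
```

```bash
python3 est.py -.035 -.03 -.02
```

```text
t=8.72 th=0.007 fit th=0.004 w=0.125 u=66.1mm t0=62.9 px=942 z=0.083 F=[-0.8  1.6  7.2] gf=41
resid [ 0.002  0.003  0.003 -0.003]
still: [0.054 0.112 0.195] plan shares [-0.026 -0.018 -0.012 -0.006 -0.002  0.   ]
```

Emit:
drive_tool([
  [[0, -0.03, 0, 0, 0, 0], [0, -0.02, 0, 0, 0, 0], [0, -0.01, 0, 0, 0, 0]],
])

```text
clock: 9.15
tcp_pos: [0.477, 0.0148, 0.0829]
orientation: [0.001, -0.093, 0.996, 0.0]
wrist_force: [-0.7, 2.7, 8.1]
finger_gap: 0.0241
grip_force: 41.2
```

```bash
python3 est.py -.03 -.02 -.01
```

```text
t=9.15 th=0.053 fit th=0.047 w=0.038 u=59.0mm t0=62.8 px=956 z=0.083 F=[-0.7  2.7  8.1] gf=41
resid [ 0.005  0.007  0.003 -0.007]
still: [0.051 0.044 0.033] plan shares [-0.012 -0.006 -0.001  0.002  0.004  0.006]
```

Emit:
drive_tool([
  [[0, -0.015, 0, 0, 0, 0], [0, -0.005, 0, 0, 0, 0], [0, 0, 0, 0, 0, 0]],
])

```text
clock: 9.57
tcp_pos: [0.4774, 0.0125, 0.0829]
orientation: [0.001, -0.093, 0.996, 0.0]
wrist_force: [-1.5, 2.8, 7.4]
finger_gap: 0.0239
grip_force: 41.2
```

```bash
python3 est.py -.015 -.005 0
```

```text
t=9.57 th=0.061 fit th=0.055 w=-0.023 u=56.6mm t0=62.7 px=956 z=0.083 F=[-1.5  2.8  7.4] gf=41
resid [ 0.009  0.007 -0.001 -0.006]
still: [ 0.034 -0.003 -0.057] plan shares [-0.001  0.002  0.004  0.006  0.006  0.006]
```

Emit:
drive_tool([
  [[0, 0, 0, 0, 0, 0], [0, 0, 0, 0, 0, 0], [0, 0.005, 0, 0, 0, 0]],
])

```text
clock: 10.0
tcp_pos: [0.4774, 0.0126, 0.0829]
orientation: [0.001, -0.093, 0.996, -0.0]
wrist_force: [-0.4, -2.2, 6.7]
finger_gap: 0.0232
grip_force: 41.1
```

```bash
sed -i 's/^m=(im/cv2.imwrite("pics\/cur.png",cv2.resize(im[200:320,240:420,::-1].astype(np.uint8),None,fx=4,fy=4,interpolation=2)); m=(im/' est.py; python3 est.py 0 0 .005
```

```text
t=10.00 th=0.053 fit th=0.045 w=-0.051 u=56.7mm t0=62.7 px=956 z=0.083 F=[-0.4 -2.2  6.7] gf=41
resid [ 0.009  0.003  0.    -0.008]
still: [ 0.015 -0.03  -0.098] plan shares [0.005 0.006 0.007 0.006 0.006 0.005]
```

View pics/cur.png

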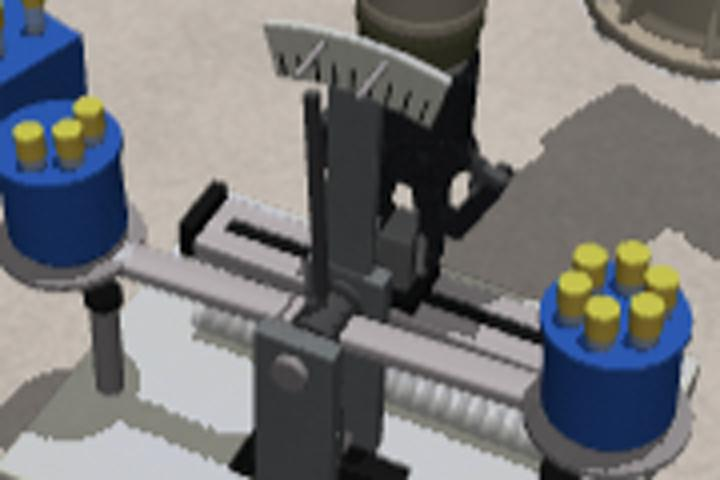

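Pointer tip is at about (318,223) in the full image. The model gives 322.4 for level, so tilt is about +0.05 and agrees with the tracker. Continue balancing.

Emit:
drive_tool([
  [[0, 0.005, 0, 0, 0, 0], [0, 0.005, 0, 0, 0, 0], [0, 0.01, 0, 0, 0, 0]],
])

```text
clock: 10.42
tcp_pos: [0.4771, 0.0143, 0.0829]
orientation: [0.001, -0.093, 0.996, -0.001]
wrist_force: [-1.0, -3.0, 6.8]
finger_gap: 0.0237
grip_force: 41.0
```

```bash
python3 est.py .005 .005 .01
```

```text
t=10.43 th=0.037 fit th=0.036 w=-0.038 u=58.4mm t0=61.9 px=955 z=0.083 F=[-1.  -3.   6.8] gf=41
resid [-0.     0.001 -0.    -0.001]
still: [ 0.019 -0.002 -0.034] plan shares [-0.001  0.001  0.003  0.003  0.004  0.004]
```

Emit:
drive_tool([
  [[0, 0, 0, 0, 0, 0], [0, 0, 0, 0, 0, 0], [0, 0.005, 0, 0, 0, 0], [0, 0.005, 0, 0, 0, 0]],
])

```text
clock: 10.98
tcp_pos: [0.4769, 0.0155, 0.0829]
orientation: [0.001, -0.093, 0.996, -0.001]
wrist_force: [-0.3, -3.0, 5.0]
finger_gap: 0.0237
grip_force: 41.0
```

```bash
python3 est.py 0 0 .005 .005
```

```text
t=10.97 th=0.018 fit th=0.019 w=-0.028 u=59.6mm t0=61.8 px=949 z=0.083 F=[-0.3 -3.   5. ] gf=41
resid [ 0.001 -0.001 -0.001  0.001]
still: [ 0.006 -0.011 -0.035] plan shares [0.002 0.002 0.002 0.002 0.002 0.002]
```

Emit:
drive_tool([
  [[0, 0.005, 0, 0, 0, 0], [0, 0, 0, 0, 0, 0], [0, 0.005, 0, 0, 0, 0], [0, 0, 0, 0, 0, 0]],
])

```text
clock: 11.52
tcp_pos: [0.4767, 0.0167, 0.0829]
orientation: [0.001, -0.093, 0.996, -0.001]
wrist_force: [-1.1, -2.7, 7.3]
finger_gap: 0.0238
grip_force: 41.1
```

```bash
python3 est.py .005 0 .005 0
```

```text
t=11.53 th=0.004 fit th=0.005 w=-0.016 u=60.8mm t0=61.8 px=941 z=0.083 F=[-1.1 -2.7  7.3] gf=41
resid [-0.001 -0.002 -0.001  0.001]
still: [-0.002 -0.012 -0.026] plan shares [0.003 0.002 0.002 0.001 0.001 0.001]
```

Emit:
drive_tool([
  [[0, 0.005, 0, 0, 0, 0], [0, 0.003, 0, 0, 0, 0], [0, 0, 0, 0, 0, 0], [0, 0, 0, 0, 0, 0], [0, 0, 0, 0, 0, 0], [0, 0, 0, 0, 0, 0]],
])

```text
clock: 12.32
tcp_pos: [0.4765, 0.0176, 0.0829]
orientation: [0.001, -0.093, 0.996, -0.001]
wrist_force: [-0.7, -3.3, 6.1]
finger_gap: 0.0237
grip_force: 41.0
```

```bash
python3 est.py .005 .003 0 0 0 0
```

```text
t=12.32 th=-0.004 fit th=-0.004 w=-0.005 u=61.8mm t0=61.9 px=944 z=0.083 F=[-0.7 -3.3  6.1] gf=41
resid [-0.002 -0.001  0.     0.   ]
still: [-0.007 -0.011 -0.017] plan shares [ 0.003  0.002  0.001  0.    -0.    -0.   ]
```

Nearly balanced. Longer steps now.

Emit:
drive_tool([
  [[0, 0.004, 0, 0, 0, 0], [0, 0.002, 0, 0, 0, 0], [0, 0, 0, 0, 0, 0], [0, 0, 0, 0, 0, 0], [0, 0, 0, 0, 0, 0], [0, 0, 0, 0, 0, 0], [0, 0, 0, 0, 0, 0], [0, 0, 0, 0, 0, 0]],
])

```text
clock: 13.38
tcp_pos: [0.4764, 0.0183, 0.0829]
orientation: [0.001, -0.093, 0.996, -0.001]
wrist_force: [-0.5, -2.5, 6.0]
finger_gap: 0.0235
grip_force: 41.0
```

```bash
python3 est.py .004 .002 0 0 0 0 0 0
```

```text
t=13.38 th=-0.003 fit th=-0.004 w=0.005 u=62.5mm t0=61.9 px=942 z=0.083 F=[-0.5 -2.5  6. ] gf=41
resid [-0.001  0.001  0.    -0.   ]
still: [-0.     0.005  0.012] plan shares [-0.001 -0.001 -0.001 -0.001 -0.001 -0.   ]
```

Emit:
drive_tool([
  [[0, -0.002, 0, 0, 0, 0], [0, -0.002, 0, 0, 0, 0], [0, 0, 0, 0, 0, 0], [0, 0, 0, 0, 0, 0], [0, 0, 0, 0, 0, 0], [0, 0, 0, 0, 0, 0], [0, 0, 0, 0, 0, 0], [0, 0, 0, 0, 0, 0]],
])

```text
clock: 14.42
tcp_pos: [0.4763, 0.0183, 0.0829]
orientation: [0.001, -0.093, 0.996, -0.001]
wrist_force: [-0.0, -2.0, 6.0]
finger_gap: 0.0236
grip_force: 41.1
```

```bash
python3 est.py -.002 -.002 0 0 0 0 0 0
```

```text
t=14.43 th=0.007 fit th=0.007 w=0.014 u=62.5mm t0=61.9 px=943 z=0.083 F=[-0. -2.  6.] gf=41
resid [ 0.001  0.    -0.    -0.   ]
still: [0.016 0.028 0.047] plan shares [-0.007 -0.004 -0.003 -0.001 -0.     0.   ]
```

Emit:
drive_tool([
  [[0, -0.01, 0, 0, 0, 0], [0, -0.006, 0, 0, 0, 0], [0, -0.002, 0, 0, 0, 0], [0, 0, 0, 0, 0, 0], [0, 0, 0, 0, 0, 0]],
])

```text
clock: 15.1
tcp_pos: [0.4766, 0.0169, 0.0829]
orientation: [0.001, -0.093, 0.996, 0.0]
wrist_force: [-0.7, 2.7, 6.9]
finger_gap: 0.0237
grip_force: 41.2
```

```bash
python3 est.py -.01 -.006 -.002 0 0
```

```text
t=15.10 th=0.014 fit th=0.014 w=0.002 u=61.0mm t0=61.9 px=943 z=0.083 F=[-0.7  2.7  6.9] gf=41
resid [ 0.001  0.    -0.     0.   ]
still: [0.014 0.013 0.012] plan shares [-0.003 -0.002 -0.     0.     0.001  0.001]
```

Emit:
drive_tool([
  [[0, -0.003, 0, 0, 0, 0], [0, -0.001, 0, 0, 0, 0], [0, 0, 0, 0, 0, 0], [0, 0, 0, 0, 0, 0], [0, 0, 0, 0, 0, 0], [0, 0, 0, 0, 0, 0], [0, 0, 0, 0, 0, 0], [0, 0, 0, 0, 0, 0]],
])

```text
clock: 16.15
tcp_pos: [0.4767, 0.0164, 0.0829]
orientation: [0.001, -0.093, 0.996, 0.0]
wrist_force: [-1.0, 0.9, 6.1]
finger_gap: 0.0237
grip_force: 41.2
```

```bash
python3 est.py -.003 -.001 0 0 0 0 0 0
```

```text
t=16.15 th=0.011 fit th=0.010 w=-0.010 u=60.6mm t0=61.9 px=951 z=0.083 F=[-1.   0.9  6.1] gf=41
resid [ 0.     0.     0.001 -0.001]
still: [ 0.004 -0.005 -0.019] plan shares [0.001 0.001 0.001 0.001 0.001 0.001]
```

Emit:
drive_tool([
  [[0, 0, 0, 0, 0, 0], [0, 0.006, 0, 0, 0, 0], [0, 0.005, 0, 0, 0, 0], [0, 0, 0, 0, 0, 0], [0, 0, 0, 0, 0, 0], [0, 0, 0, 0, 0, 0]],
])

```text
clock: 16.95
tcp_pos: [0.4767, 0.0167, 0.0829]
orientation: [0.001, -0.093, 0.996, -0.001]
wrist_force: [-0.8, -1.8, 6.4]
finger_gap: 0.0235
grip_force: 41.0
```

```bash
python3 est.py 0 .006 .005 0 0 0
```

```text
t=16.95 th=0.003 fit th=0.002 w=-0.014 u=60.8mm t0=61.8 px=939 z=0.083 F=[-0.8 -1.8  6.4] gf=41
resid [ 0.     0.002  0.002 -0.002]
still: [-0.007 -0.019 -0.037] plan shares [0.004 0.003 0.002 0.001 0.001 0.   ]
```

Emit:
drive_tool([
  [[0, 0.007, 0, 0, 0, 0], [0, 0.005, 0, 0, 0, 0], [0, 0, 0, 0, 0, 0], [0, 0, 0, 0, 0, 0], [0, 0, 0, 0, 0, 0], [0, 0, 0, 0, 0, 0], [0, 0, 0, 0, 0, 0], [0, 0, 0, 0, 0, 0]],
])

```text
clock: 18.0
tcp_pos: [0.4764, 0.018, 0.0829]
orientation: [0.001, -0.093, 0.996, -0.001]
wrist_force: [-0.9, -2.8, 5.7]
finger_gap: 0.0234
grip_force: 41.0
```

```bash
python3 est.py .007 .005 0 0 0 0 0 0
```

```text
t=18.00 th=-0.000 fit th=-0.000 w=0.004 u=62.2mm t0=61.8 px=946 z=0.083 F=[-0.9 -2.8  5.7] gf=41
resid [ 0.002  0.002 -0.001 -0.   ]
still: [0.002 0.007 0.014] plan shares [-0.002 -0.001 -0.001 -0.001 -0.    -0.   ]
```

The pointer has been between the pins since about t = 8.3 s, so 9.7 s in all. Level and nearly at rest, so I'm handing in.

```bash
python3 -c "
from workcell import order
print(order.hand_in())"
```

```text
the job is handed in; nothing more can be done
None
```

I handed the job in at about 18 s with the gripper still holding the trim knob; by my camera tracking the pointer had been between the pins for about 9.7 s (largest measured tilt about 0.06 rad), and the beam was level and nearly still, but the hand-in returned no verdict.

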